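# Lock a hub's castle nut with its split pin

## Task

Turn the castle nut on the upright stub axle clockwise, tightening it, just to the next slot that lines up with the cross hole in the axle; do not slacken it back to the slot before or force it on past that one. Then gently push the larger of the two loose split pins through slot and cross hole, either way round, until its eye sits against the nut, and let go. Do not ram the soft pin, and leave the other things on the bench where they are.

Things in the scene. Friction and masses are not known exactly. Their poses are not given: they have to be found in the camera images.
- hub: dark wheel hub on an upright stub axle, bolted to a 100x100x10 mm grey plate fixed to the bench. Origin: on the axle's axis at bench height; z up; x along the cross hole. 88 mm wide at 24 to 34 mm height with five studs (tops 52 mm high, 37.5 mm from the axis), then a 60 mm barrel up to 60 mm, a 55 mm washer up to 64 mm, the nut from 64 to 97 mm. Only the nut moves
- slot_floor (a point): point on the axle's axis level with the floors of the nut's slots, 81.5 mm high, axes as the hub's. The 28 mm axle's cross hole runs right through along x, 7.6 mm wide, sides flared at the mouths. Axles stand out differently: the hole's centre lies anywhere from 3.5 to 13.5 mm above this point, always 13.5 mm below the axle's threaded end face, which has a 3 mm slot across it parallel to the hole
- nut (a joint): turn of the castle nut in rad, growing clockwise seen from above (tightening). At 0 a pair of opposite slots stands along the cross hole, and again every 1.047 rad; it starts between 0.2 and 0.75, so the next slot lines up at 1.047 (within 0.05 the pin passes freely); below 0.1 or beyond 1.3 is a fault. Stiff, 0.5 to 0.7 N m, more as it tightens; it stays where it is left
- nut_top (a point): point on the axis at the top face of the steel castle nut, 97 mm high, turning with it; x points to the middle of a flat. The nut is hexagonal, 46 mm across flats, 33 mm high, with six slots 8 mm wide and 15.5 mm deep, open at the top, one in the middle of each flat
- pin: larger steel split pin, lying flat, its axis 3 mm up: straight round shank 6 mm thick, 66 mm long, blunt tip; oblong eye 16 mm wide, 6 mm thick, 24.5 mm long, straight sides 8 to 18 mm behind the shoulder. Origin: on the shank's axis at the shoulder where the eye begins; x to the tip, z up as it lies. 20 to 42 g. Soft: more than 25 N against hub or nut spoils it
- pin_seat (a point): point on the pin's axis 23 mm from the shoulder toward the tip; it comes to the axle's axis when the pin is home
- pin_small: a smaller split pin (4 mm shank 40 mm long, eye 11 mm wide) that is too thin for this hole; leave it. Origin at its shoulder, x toward its tip
- pliers: small pliers with orange grips lying flat behind the pins, 152 mm long; leave them
- driver: screwdriver with a red handle lying near the front edge, 187 mm long; leave it
- heatsink: black finned heat sink 28x34x22 mm behind the hub; leave it
- hexkeys: red folding hex key set 28x85x20 mm on the right; leave it
- cell_block: dark block battery 46x26x18 mm left of the hub; leave it

How it is judged:
By the outcome, as a careful person would: the job done as asked, in the order asked, and still so for the second after the job is handed in, with the robot touching nothing.
It also fails if it takes over 58 s, if anything falls off the work surface, if the arm or the gripper's body presses on something with over 40 N, if the wrist force passes 120 N, or if a joint passes its speed limit or range.

## Robot

A 6-joint arm with a two-finger parallel gripper is mounted at the origin on a cart in front of the work surface, level with it; the furniture and walls round the work are solid. World frame = base frame: x ahead of the robot, y to its left, z up, the work surface at z = 0. Lengths are in mm, angles in rad, forces in N, time in s.
With the tool pointing down it reaches from about 250 to 850 mm from the base axis. Payload 12.5 kg.
Tool frame: the origin (TCP) lies on the centre line of the jaws, within the pads' length; the fingertips stand ahead of it and the grasp point (between the pads) lies 6 mm ahead of it (arm.tips_ahead is the z of the fingertips in the tool frame, in mm); z points along the fingers, y is the line along which they close (so a half turn about z gives the same grasp; the last joint's range is limited). The gripper opens to 93 mm and grips with 3 to 60 N. Pads are 15 mm wide; open, the fingers measure 128 mm over their backs; the gripper's body (75 mm by 188 mm) begins 65 mm behind the grasp point.
Start: joints at [-1.393, 0.351, 1.652, -0, 1.139, -0.085], TCP at [142.902, -531.096, 243.633] pointing down, gripper open.
Joint ranges: [-2.75, 2.75], [-0.79, 2.1], [0.01, 2.65], [-1.57, 4.71], [0.07, 3.14], [-2.87, 2.87]. Speed limits (rad/s): [2.22, 2.22, 2.79, 3.14, 3.14, 3.14].

## Interface

Orientations are given as a 3x3 rotation matrix whose columns are the frame's x, y, z axes.
In Python, from station import arm gives the robot as it stands.
- The arm moves only by the tool step_arm, never from a script. Its argument "deltas" is a list of rows, each a list of 4 numbers: the shift along the world's x, y, z in m, then the turn about the world's z in degrees. A call has 1 to 10 rows; each row is the pose to reach, as a shift and turn from the pose commanded when the call began; what a row does not reach only later rows make up. A row lasts 1/10 s, in which the tool goes at most 50 mm and 8.59 degrees, less where a joint would pass 70% of its speed; a pose out of reach is approached as far as the arm can. A call with a gripper value outside its range is refused whole. "hand" is the gripper's target within -1 to 1 (shut at 1, half-way at 0, fully open at -1), set as the call begins (left out, the last holds). The fingers move at their own pace and stop on an object; the grip force is fixed at half the most. Time passes only in rows, so rows that repeat a pose let the fingers close. It gives the time, the measured TCP pose, the force, the opening and the grip force at its end, in the units of the state.
- arm.get_obs(): the state, without advancing time (a new reading comes with each control period).
- arm.read_camera(name): name is "scene" or "top" or "wrist"; returns a dict with "frame" (384x512x3 uint8, red, green, blue), "mtx" (3x3 intrinsics, pixels), "R" (3x3) and "t" (3): a world point X has camera coordinates R X + t; the wrist camera has in their place "hand_eye" (4x4, takes a point from camera to tool coordinates, whose origin is the TCP and whose axes are the flange's). Camera axes: x right, y down, z forward; pixel columns grow to the right and rows downward; lengths in mm; the calibration is good to about 2 mm. A picture is of the moment at which its call begins: read the wrist's pose just before it. There is no depth.
- arm.close_job(): hands the job in; it is judged then, once.
The state is a dict: "t": time; "joint_positions": joint angles; "qvel": joint speeds; "tau": joint torques, N m; "tcp_pos": TCP position; "tcp_rot": TCP orientation; "ft_force": force on the tool from outside, world axes, zero at the start; "moment": the same for the moment, N m; "width": finger opening in mm; "finger_force": force on a finger pad.
Only numpy, scipy, OpenCV 4.12 (cv2) and the standard library are available. Lean on these libraries where they do the work, as an engineer would, in place of code of your own. Each camera call takes 0.05 s, during which the arm holds its last target. There are 200 camera calls.

## Working session

There is one attempt and no reset: what is moved stays moved. The work goes in short steps, Python scripts to look and compute and a tool call to move; the robot and the scene stay as the last step left them, time stands still between calls to the robot, and variables do not carry over. Pictures are saved under pics/ and viewed, at most 11 in all, crops included, and the job is handed in when it is done.

Besides the shell and the picture viewer there is one more tool, called by a JSON object that holds its "api" and its "payload". step_arm: Moves the arm, as the interface text tells. Its arguments: {"type":"object","properties":{"deltas":{"type":"array"},"hand":{"type":"number"}},"required":["deltas"]}

```bash
ls; mkdir -p pics
python3 - <<'E'
from station import arm
import cv2,numpy as np
for n in ["scene","top"]:
    c=arm.read_camera(n); cv2.imwrite(f"pics/{n}0.png",c["frame"][...,::-1])
    np.savez(f"{n}0.npz",**{k:v for k,v in c.items()})
    print(n,c["mtx"].round(1).tolist(),c["R"].round(3).tolist(),c["t"].round(1).tolist())
c=arm.read_camera("wrist");print(c["hand_eye"].round(2).tolist(),c["mtx"].tolist());print(arm.get_obs(),arm.tips_ahead)
E
```

```text
pics
scene [[383.9, 0.0, 257.9], [0.0, 383.9, 190.8], [0.0, 0.0, 1.0]] [[-0.877, -0.48, 0.009], [-0.199, 0.347, -0.916], [0.437, -0.805, -0.4]] [382.9, 201.4, 592.5]
top [[400.4, 0.0, 253.2], [0.0, 400.4, 195.9], [0.0, 0.0, 1.0]] [[-0.002, -0.999, 0.039], [-0.983, -0.006, -0.183], [0.183, -0.039, -0.982]] [-90.1, 527.2, 962.3]
[[-0.0, -0.96, -0.27, 75.06], [1.0, -0.0, 0.0, -2.1], [-0.0, -0.27, 0.96, -141.8], [0.0, 0.0, 0.0, 1.0]] [[297.43767256136886, 0.0, 254.1374481759396], [0.0, 297.43767256136886, 194.9825109424787], [0.0, 0.0, 1.0]]
{'t': 0.15, 'joint_positions': array([-1.39262089e+00,  3.51066223e-01,  1.65223846e+00,  4.74995920e-05,
        1.13911303e+00, -8.46113961e-02]), 'qvel': array([ 0.00025982, -0.00129768, -0.00337618, -0.00044868,  0.00088984,
        0.00057234]), 'tau': array([ 4.83483632e-06, -4.97464228e+01, -2.85343230e+01,  6.98680384e-02,
        2.46360357e-02, -4.92553011e-05]), 'tcp_pos': array([ 142.86354523, -530.88477148,  243.26510931]), 'tcp_rot': array([[ 9.65674958e-01,  2.59753469e-01, -1.03768822e-04],
       [ 2.59753465e-01, -9.65674617e-01,  8.19639451e-04],
       [ 1.12697273e-04, -8.18459603e-04, -9.99999659e-01]]), 'ft_force': array([ 0.02552571, -0.23515577, -0.11188623]), 'moment': array([-0.0480536 ,  0.01944889,  0.02098103]), 'finger_force': 0.0, 'width': 92.5734759827363} 25.0
```

View pics/top0.png

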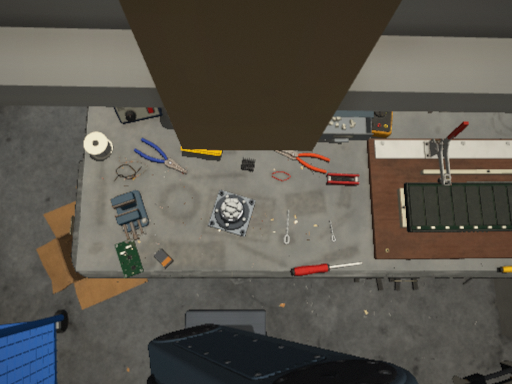

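View pics/scene0.png

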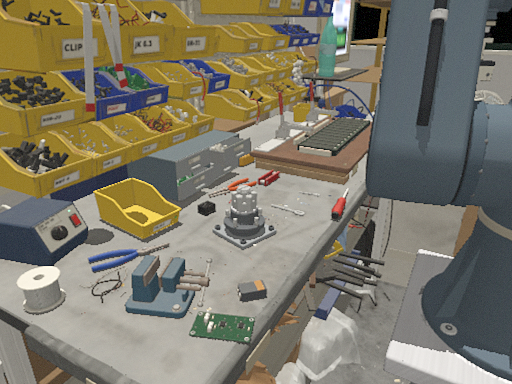

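The top view shows the hub at about (232,212), the larger pin at (287,228) with its eye toward the robot, the small pin at (332,230) and the driver at (325,268). The scene view shows the nut standing clear, with a shelf behind it.

```bash
cat > h.py <<'E'
from station import arm
import cv2,numpy as np
def snap(n,name=None):
    o=arm.get_obs(); c=arm.read_camera(n)
    if n=="wrist":
        H=c["hand_eye"]; Rt=o["tcp_rot"]
        c["C"]=Rt@H[:3,3]+o["tcp_pos"]; c["Rw"]=Rt@H[:3,:3]
    else: c["C"]=-c["R"].T@c["t"]; c["Rw"]=c["R"].T
    if name: cv2.imwrite(f"pics/{name}.png",c["frame"][...,::-1]); np.savez(name+".npz",**c)
    return c
def ray(c,u,v): return c["Rw"]@np.linalg.solve(c["mtx"],[u,v,1.])
def onz(c,u,v,z):
    d=ray(c,u,v); return (c["C"]+d*(z-c["C"][2])/d[2]).round(1)
def proj(c,X):
    p=c["mtx"]@(c["Rw"].T@(np.array(X)-c["C"])); return (p[:2]/p[2]).round(1)
E
python3 - <<'E'
from h import *
c=snap("top")
print("camC",c["C"])
for n,u,v,z in [("nut",232,208,97),("plate L",209,229,10),("plateT",222,192,10),("plateR",255,200,10),("plateB",244,235,10),("eye",287,240,3),("tip",289,211,3),("seye",334,240,2),("stip",331,220,2)]: print(n,onz(c,u,v,z))
E
```

```text
camC [ 342.14395534  -49.87423224 1045.22359645]
nut [489.1 -36.4  97. ]
plate L [447.5  23.7  10. ]
plateT [545.   -8.6  10. ]
plateR [524.1 -95.4  10. ]
plateB [432.2 -66.7  10. ]
eye [ 420.  -178.9    3. ]
tip [ 496.3 -185.5    3. ]
seye [ 420.2 -302.6    2. ]
stip [ 472.9 -296.7    2. ]
```

{"api": "step_arm", "payload": {"deltas": [[0.024,0.034,0,0],[0.052,0.074,0,0],[0.08,0.114,0,0],[0.108,0.154,0,0],[0.136,0.194,0,0],[0.164,0.234,0,0],[0.192,0.274,0,0],[0.22,0.314,0,0],[0.248,0.354,0,0],[0.276,0.394,0,0]]}}

```text
t: 1.2
tcp_pos: [419.7, -135.2, 243.8]
tcp_rot: [[0.966, 0.26, 0.0], [0.26, -0.966, -0.0], [0.0, 0.0, -1.0]]
ft_force: [1.0, -1.5, 0.3]
width: 93.0
finger_force: 0.0
```

{"api": "step_arm", "payload": {"deltas": [[0.028,0.04,0,0],[0.05,0.074,-0.005,0],[0.064,0.094,-0.015,0],[0.068,0.1,-0.022,0],[0.068,0.1,-0.022,0],[0.068,0.1,-0.022,0]]}}

```text
t: 1.8
tcp_pos: [486.4, -37.9, 221.7]
tcp_rot: [[0.966, 0.259, -0.001], [0.259, -0.966, -0.0], [-0.001, -0.0, -1.0]]
ft_force: [0.5, -0.3, 0.2]
width: 93.3
finger_force: 0.0
```

Run:
```python
from h import *
c=snap("wrist","w1"); o=arm.get_obs(); print(o["t"],o["tcp_pos"],o["ft_force"],o["joint_positions"])
print(proj(c,[487,-37,97]))
f=cv2.resize(c["frame"][60:360,60:460],None,fx=2,fy=2,interpolation=cv2.INTER_CUBIC); cv2.imwrite("pics/w1c.png",f[...,::-1])
```

```text
1.85 [486.50257237 -38.10737949 221.93077796] [ 0.32360284 -0.17858952 -0.22445613] [-1.73489601e-01  2.64260080e-01  1.83138664e+00 -2.51453670e-04
  1.04586840e+00  1.13569789e+00]
[255.5 195.5]
```

View pics/w1c.png

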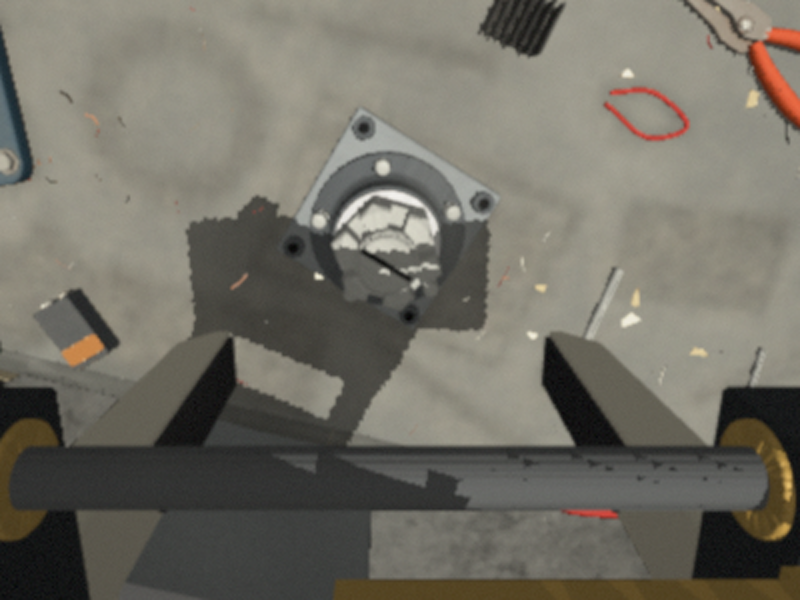

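The wrist view shows the hub centre near crop (388,240). The axle's end slot runs from (362,252) to (415,282), and the gripper's shadow covers half the nut. I'll go closer.

{"api": "step_arm", "payload": {"deltas": [[-0.03,-0.008,-0.01,0],[-0.06,-0.015,-0.03,0],[-0.076,-0.02,-0.06,0],[-0.076,-0.02,-0.09,0],[-0.076,-0.02,-0.097,0],[-0.076,-0.02,-0.097,0],[-0.076,-0.02,-0.097,0]]}}

```text
t: 2.55
tcp_pos: [411.7, -57.5, 125.8]
tcp_rot: [[0.966, 0.259, 0.002], [0.259, -0.966, -0.0], [0.001, 0.001, -1.0]]
ft_force: [0.1, -0.3, 0.6]
width: 92.6
finger_force: 0.0
```

Run:
```python
from h import *
c=snap("wrist","w2"); o=arm.get_obs(); print(o["t"],o["tcp_pos"],o["ft_force"])
p=proj(c,[487,-37,97]); print(p)
u,v=p.astype(int); v0=max(v-90,0);u0=u-120; print(u0,v0)
f=cv2.resize(c["frame"][v0:v0+180,u0:u0+240],None,fx=3.333,fy=3.333,interpolation=cv2.INTER_CUBIC); cv2.imwrite("pics/w2c.png",cv2.convertScaleAbs(f[...,::-1],alpha=1.5))
```

```text
2.6 [411.7935831  -57.43262008 125.85701774] [-0.48803329 -0.07704256  0.50259443]
[257.2 107.2]
137 17
```

View pics/w2c.png

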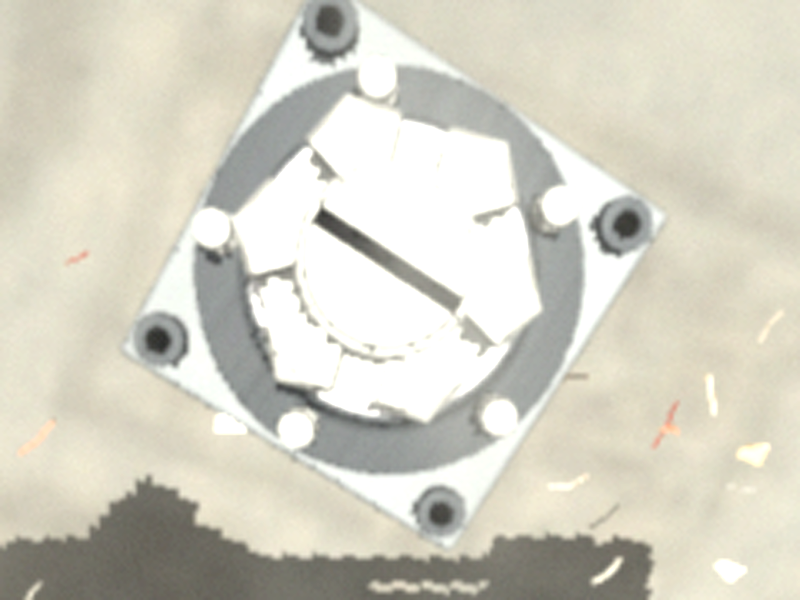

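The closer view shows the nut with six slots and the dark end slot from crop (318,215) to (460,300). It's overexposed, so I'll zoom on the nut with less gain.

Run:
```python
import cv2
f=cv2.imread("pics/w2.png")[40:150,195:305]
f=cv2.resize(f,None,fx=5.4,fy=5.4,interpolation=cv2.INTER_CUBIC).astype(float)
cv2.imwrite("pics/w2d.png",((f/255)**2*255).astype('uint8'))
```

```text
(no output)
```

View pics/w2d.png

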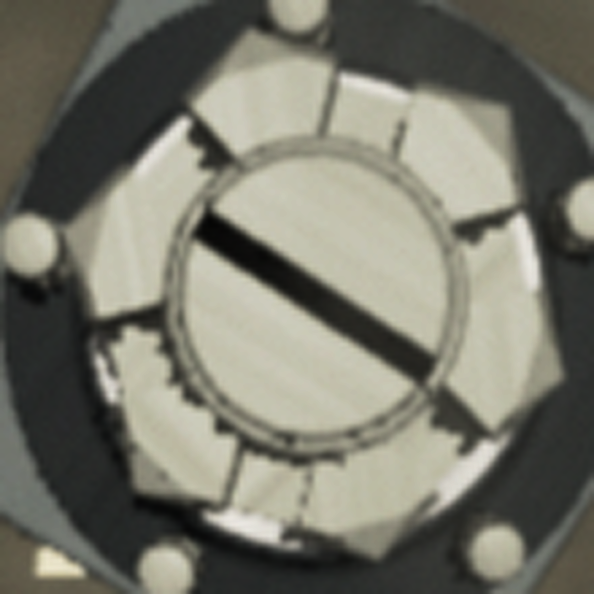

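The zoom shows the nut clearly. Its corners are at about (250,28), (518,108), (563,378), (375,560), (133,493) and (68,230). The end slot runs from (200,225) to (432,372), and a pair of nut slots stands along (365,110)–(265,500).

Run:
```python
from h import *
c=dict(np.load("w2.npz"))
q=lambda p,z: onz(c,195+(p[0]+.5)/5.4-.5,40+(p[1]+.5)/5.4-.5,z)
K=[(250,28),(518,108),(563,378),(375,560),(133,493),(68,230)]
for z in (90,93):
    P=np.array([q(k,z) for k in K])[:,:2]
    m=P.mean(0); d=P-m; a=np.degrees(np.arctan2(d[:,1],d[:,0]))
    print(z,m,np.hypot(*d.T).round(1),a.round(1),(a%60).round(1))
for z in (99,104):
    a,b=q((200,225),z),q((432,372),z); d=b-a; print(z,"slot",(a+b)/2,np.hypot(*d[:2]),np.degrees(np.arctan2(d[1],d[0])), "disc c",q((317,295),z),"dia in",np.hypot(*(q((182,295),z)-q((452,295),z))[:2]))
a,b=q((365,110),90),q((265,500),90); d=a-b; print("nutslot",np.degrees(np.arctan2(d[1],d[0])),(a+b)/2)
# studs tops
f=c["frame"]
for s in [(300,8),(590,210),(495,548),(165,572),(30,243)]: print("stud",q(s,52))
print("w1 slot")
c=dict(np.load("w1.npz"));a,b=onz(c,241,186,100),onz(c,267.5,201,100);d=b-a;print(np.degrees(np.arctan2(d[1],d[0])),(a+b)/2)
```

```text
90 [492.41666667 -33.41666667] [27.4 28.  27.1 27.3 27.8 27. ] [  29.3  -31.9  -90.7 -151.8  149.    89. ] [29.3 28.1 29.3 28.2 29.  29. ]
93 [492.25 -33.45] [27.  27.5 26.7 26.7 27.3 26.6] [  29.4  -31.9  -90.8 -151.8  149.1   89. ] [29.4 28.1 29.2 28.2 29.1 29. ]
99 slot [492.5  -33.35  99.  ] 26.93640659033791 -105.9453959009228 disc c [492.9 -33.2  99. ] dia in 26.925824035672523
104 slot [492.25 -33.4  104.  ] 26.236043909095734 -106.15537949303103 disc c [492.6 -33.3 104. ] dia in 26.101340961720723
nutslot -0.1418209467804254 [491.8  -33.15  90.  ]
stud [527.1 -21.9  52. ]
stud [514.2 -63.   52. ]
stud [470.9 -63.5  52. ]
stud [456.5 -21.9  52. ]
stud [492.2   4.2  52. ]
w1 slot
-105.41541110911946 [489.35 -35.2  100.  ]
```

{"api": "step_arm", "payload": {"deltas": [[0,0,0.02,0],[0,0,0.025,0],[0.03,0.009,0.025,5],[0.06,0.018,0.025,10],[0.081,0.024,0.025,14],[0.081,0.024,0.02,14],[0.081,0.024,0.015,14],[0.081,0.024,0.013,14],[0.081,0.024,0.012,14],[0.081,0.024,0.012,14]], "hand": 1}}

```text
t: 3.6
tcp_pos: [491.5, -33.3, 136.7]
tcp_rot: [[0.874, 0.485, -0.0], [0.485, -0.874, -0.0], [-0.0, -0.0, -1.0]]
ft_force: [-0.8, -0.1, 0.1]
width: 17.1
finger_force: 0.0
```

{"api": "step_arm", "payload": {"deltas": [[0,0,0,0],[0,0,0,0],[0,0,0,0],[0,0,0,0]]}}

```text
t: 4.0
tcp_pos: [491.9, -33.1, 136.7]
tcp_rot: [[0.874, 0.486, 0.0], [0.486, -0.874, -0.0], [0.0, 0.0, -1.0]]
ft_force: [-0.6, -0.2, -0.5]
width: 0.3
finger_force: 0.0
```

{"api": "step_arm", "payload": {"deltas": [[0,0,-0.002,0],[0,0,-0.003,0],[0,0,-0.004,0],[0,0,-0.005,0]]}}

```text
t: 4.4
tcp_pos: [492.0, -33.1, 132.9]
tcp_rot: [[0.874, 0.486, -0.0], [0.486, -0.874, 0.0], [0.0, -0.0, -1.0]]
ft_force: [-11.5, 1.6, 34.0]
width: 0.2
finger_force: 16.9
```

{"api": "step_arm", "payload": {"deltas": [[0,0,-0.001,0],[0,0,-0.002,0],[0,0,-0.002,0]]}}

```text
t: 4.7
tcp_pos: [492.1, -33.1, 132.9]
tcp_rot: [[0.874, 0.486, 0.001], [0.486, -0.874, -0.0], [0.001, 0.001, -1.0]]
ft_force: [-17.6, 2.2, 49.0]
width: 0.6
finger_force: 24.6
```

{"api": "step_arm", "payload": {"deltas": [[0,0,-0.001,0],[0,0,-0.002,0],[0,0,-0.002,0]]}}

```text
t: 5.0
tcp_pos: [492.2, -33.1, 132.7]
tcp_rot: [[0.874, 0.486, 0.001], [0.486, -0.874, -0.0], [0.001, 0.001, -1.0]]
ft_force: [-28.0, 4.8, 76.4]
width: 0.6
finger_force: 38.1
```

{"api": "step_arm", "payload": {"deltas": [[0,0,0.01,0],[0,0,0.014,0],[0,0,0.014,0],[0,0,0.014,0],[0,0,0.014,0],[0,0,0.014,0],[0,0,0.014,0],[0,0,0.014,0],[0,0,0.014,0]], "hand": -1}}

```text
t: 5.9
tcp_pos: [491.9, -33.1, 141.6]
tcp_rot: [[0.874, 0.486, -0.0], [0.486, -0.874, 0.0], [-0.0, -0.0, -1.0]]
ft_force: [0.1, 0.3, 0.4]
width: 67.7
finger_force: 0.0
```

{"api": "step_arm", "payload": {"deltas": [[0,0,0,0],[0,0,-0.01,0],[0,0,-0.025,0],[0,0,-0.04,0],[0,0,-0.047,0],[0,0,-0.049,0],[0,0,-0.049,0]]}}

```text
t: 6.6
tcp_pos: [491.9, -33.1, 92.5]
tcp_rot: [[0.874, 0.486, -0.0], [0.486, -0.874, 0.0], [-0.0, -0.0, -1.0]]
ft_force: [-0.3, -0.6, 0.1]
width: 92.8
finger_force: 0.0
```

{"api": "step_arm", "payload": {"deltas": [[0,0,0,0],[0,0,0,0],[0,0,0,0],[0,0,0,0],[0,0,0,0],[0,0,0,0],[0,0,0,0],[0,0,0,0]], "hand": 1}}

```text
t: 7.4
tcp_pos: [492.8, -34.6, 92.7]
tcp_rot: [[0.874, 0.486, 0.002], [0.486, -0.874, -0.002], [0.001, 0.003, -1.0]]
ft_force: [4.5, -13.5, -4.5]
width: 46.0
finger_force: 30.0
```

{"api": "step_arm", "payload": {"deltas": [[0.0008,-0.0016,0,0],[0.0008,-0.0016,0,-3],[0.0008,-0.0016,0,-7],[0.0008,-0.0016,0,-11],[0.0008,-0.0016,0,-15],[0.0008,-0.0016,0,-19],[0.0008,-0.0016,0,-23],[0.0008,-0.0016,0,-23]]}}

```text
t: 8.2
tcp_pos: [493.0, -35.2, 92.7]
tcp_rot: [[0.995, 0.104, 0.001], [0.104, -0.995, -0.001], [0.001, 0.001, -1.0]]
ft_force: [0.8, -6.1, -1.1]
width: 45.5
finger_force: 30.0
```

Run:
```python
from h import *
o=arm.get_obs(); r=o["tcp_rot"]; print(np.degrees(np.arctan2(r[1,0],r[0,0])),o["moment"],o["tcp_pos"],o["ft_force"],o["width"])
```

```text
5.970078419283896 [-0.7799452  -0.21146905 -0.07551974] [493.0323903  -35.21001867  92.73988654] [ 0.82898924 -6.06000025 -1.13386414] 45.52901492404161
```

{"api": "step_arm", "payload": {"deltas": [[0,0,0,-4],[0,0,0,-8],[0,0,0,-12],[0,0,0,-16],[0,0,0,-20],[0,0,0,-22],[0,0,0,-22]]}}

```text
t: 8.9
tcp_pos: [493.0, -35.7, 92.7]
tcp_rot: [[0.962, -0.274, 0.001], [-0.274, -0.962, -0.002], [0.001, 0.002, -1.0]]
ft_force: [0.0, -10.3, -1.1]
width: 45.4
finger_force: 30.0
```

{"api": "step_arm", "payload": {"deltas": [[0,0,0,0],[0,0,0,0],[0,0,0,0],[0,0,0,0],[0,0,0,0]], "hand": -1}}

```text
t: 9.4
tcp_pos: [492.7, -34.6, 92.6]
tcp_rot: [[0.962, -0.275, -0.0], [-0.275, -0.962, 0.0], [-0.0, -0.0, -1.0]]
ft_force: [-0.9, 0.1, 0.5]
width: 81.0
finger_force: 0.0
```

{"api": "step_arm", "payload": {"deltas": [[0,0,0.03,0],[0,0,0.05,0],[-0.03,0.008,0.05,0],[-0.06,0.016,0.045,0],[-0.077,0.022,0.035,0],[-0.077,0.022,0.034,0],[-0.077,0.022,0.034,0],[-0.077,0.022,0.034,0]]}}

```text
t: 10.2
tcp_pos: [417.0, -13.0, 127.1]
tcp_rot: [[0.962, -0.275, 0.001], [-0.275, -0.962, -0.0], [0.001, -0.0, -1.0]]
ft_force: [0.0, 0.2, -0.1]
width: 92.9
finger_force: 0.0
```

Run:
```python
from h import *
c=snap("wrist","w3"); o=arm.get_obs(); print(o["t"],o["tcp_pos"],o["ft_force"])
p=proj(c,[492,-34,97]); print(p)
u,v=p.astype(int)-55; v=max(v,0); print(u,v)
f=cv2.resize(c["frame"][v:v+110,u:u+110],None,fx=5.4,fy=5.4,interpolation=cv2.INTER_CUBIC).astype(float)
cv2.imwrite("pics/w3d.png",((f/255)**2*255).astype('uint8')[...,::-1])
```

```text
10.25 [416.85201768 -12.96126269 126.99133728] [-0.23959317  0.26046579 -0.49090065]
[257.6 105.2]
202 50
```

View pics/w3d.png

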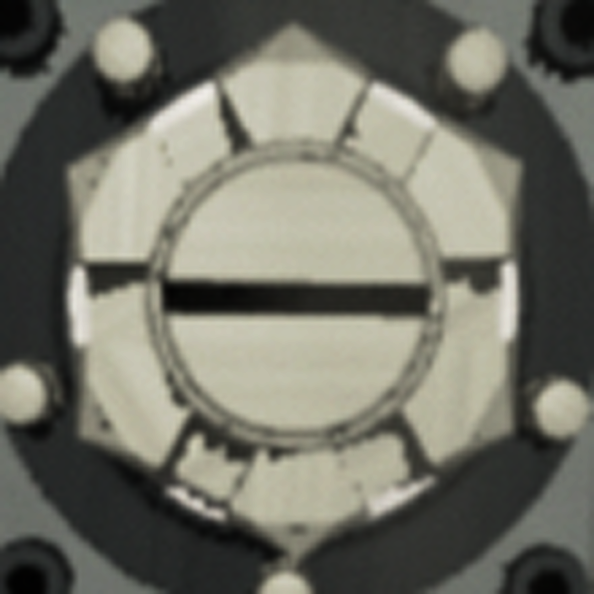

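The nut's left and right slots now line up with the end slot, which runs from (165,299) to (430,299). I'll check this in numbers and measure the pin from the top view.

Run:
```python
from h import *
c=dict(np.load("w3.npz"))
q=lambda p,z: onz(c,202+(p[0]+.5)/5.4-.5,50+(p[1]+.5)/5.4-.5,z)
K=[(293,22),(521,160),(518,435),(292,560),(78,435),(70,162)]
P=np.array([q(k,91) for k in K])[:,:2]; m=P.mean(0); d=P-m; a=np.degrees(np.arctan2(d[:,1],d[:,0]))
print(m,np.hypot(*d.T).round(1),(a%60).round(1),"flat",(a%60).mean()-30)
a,b=q((165,298),108),q((430,299),108);d=b-a;print("slot",np.degrees(np.arctan2(d[1],d[0])),(a+b)/2)
# dark slot by mask
f=c["frame"].max(2)[50:160,202:312]; mk=((f<70)*255).astype('uint8')
for k in cv2.findContours(mk,cv2.RETR_LIST,cv2.CHAIN_APPROX_NONE)[0]:
    r=cv2.minAreaRect(k)
    if max(r[1])>40 and max(r[1])<58 and min(r[1])<10: 
        B=cv2.boxPoints(r)+[202,50]; B=np.array([onz(c,*x,108) for x in B])
        e=max((B[1]-B[0],B[2]-B[1]),key=np.linalg.norm); print("mask",B.mean(0),np.degrees(np.arctan2(e[1],e[0])))
S=np.array([q(s,52) for s in [(125,47),(477,58),(560,405),(285,590),(22,393)]]);print("studs",S.mean(0),np.hypot(*(S-S.mean(0))[:,:2].T))
o=c["frame"]
```

```text
[492.23333333 -33.36666667] [27.2 27.3 27.9 27.4 27.3 27.2] [44.6 45.  44.1 43.3 44.5 43.4] flat 14.149835094422663
slot -106.22412992667064 [492.05 -33.4  108.  ]
studs [492.62 -33.56  52.  ] [37.37817545 37.3410498  37.23192179 36.97615448 37.26695587]
```

{"api": "step_arm", "payload": {"deltas": [[-0.01,-0.015,0,2],[-0.02,-0.05,0,5],[-0.03,-0.09,0,8],[-0.032,-0.13,-0.01,11],[-0.032,-0.155,-0.025,11],[-0.032,-0.163,-0.04,11],[-0.032,-0.163,-0.047,11],[-0.032,-0.163,-0.047,11],[-0.032,-0.163,-0.047,11]]}}

```text
t: 11.15
tcp_pos: [384.0, -175.3, 80.0]
tcp_rot: [[0.996, -0.085, 0.0], [-0.085, -0.996, 0.0], [0.0, -0.0, -1.0]]
ft_force: [-0.2, 0.4, 0.2]
width: 92.6
finger_force: 0.0
```

Run:
```python
from h import *
c=snap("wrist","w4"); o=arm.get_obs(); print(o["t"],o["tcp_pos"],o["tcp_rot"][:,0])
p=proj(c,[458,-182,3]); print(p)
u,v=p.astype(int)-[80,60]; u=max(u,0);v=max(v,0); print(u,v)
f=cv2.resize(c["frame"][v:v+120,u:u+160],None,fx=5,fy=5,interpolation=cv2.INTER_CUBIC)
cv2.imwrite("pics/w4d.png",f[...,::-1])
```

```text
11.2 [ 384.1221528  -175.30222987   80.16889528] [ 9.96358521e-01 -8.52602583e-02  6.20482980e-04]
[257.9 112.8]
177 52
```

View pics/w4d.png

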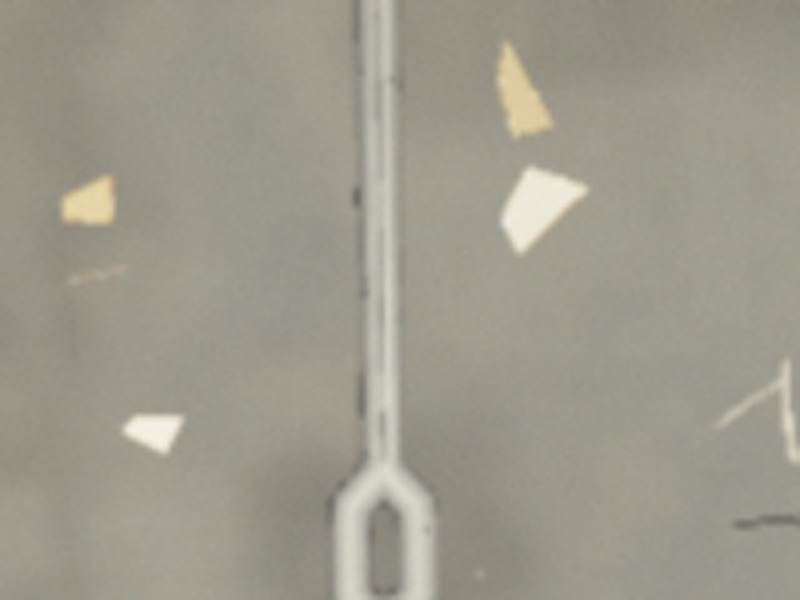

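The shank's axis runs from crop (377,0) to (383,455), with the shoulder near (384,460) and the eye below it.

Run:
```python
from h import *
c=dict(np.load("w4.npz"))
q=lambda p,z: onz(c,177+(p[0]+.5)/5-.5,52+(p[1]+.5)/5-.5,z)
a,b,s=q((377.5,2),3),q((383,440),3),q((385,462),3)
d=a-b; th=np.arctan2(d[1],d[0]); g=s[:2]-13*np.array([np.cos(th),np.sin(th)])
print(a,b,s,np.degrees(th),"grasp cam",g, "eyewidth",q((335,560),3)-q((436,560),3))
R=dict(np.load("w4.npz"))["Rw"]
y=arm.get_obs()["tcp_rot"]; print("grasp corrected",g+(y@[-0.5,1.9,0])[:2])
c=dict(np.load("top0.npz"));c["C"]=-c["R"].T@c["t"];c["Rw"]=c["R"].T
```

```text
[ 497.7 -181.4    3. ] [ 439.6 -177.1    3. ] [ 436.4 -177.1    3. ] -4.232762276429277 grasp cam [ 423.43545833 -176.14049003] eyewidth [ 1.3 14.9  0. ]
grasp corrected [ 422.77528423 -177.99094136]
```

{"api": "step_arm", "payload": {"deltas": [[0.015,-0.001,-0.015,0.7],[0.03,-0.002,-0.035,0.7],[0.039,-0.0027,-0.047,0.7],[0.039,-0.0027,-0.052,0.7],[0.039,-0.0027,-0.054,0.7],[0.039,-0.0027,-0.054,0.7]]}}

```text
t: 11.8
tcp_pos: [422.4, -178.2, 26.0]
tcp_rot: [[0.997, -0.074, 0.0], [-0.074, -0.997, -0.0], [0.0, 0.0, -1.0]]
ft_force: [-0.9, -0.5, -0.5]
width: 92.8
finger_force: 0.0
```

{"api": "step_arm", "payload": {"deltas": [[0,0,0,0],[0,0,0,0],[0,0,0,0],[0,0,0,0],[0,0,0,0],[0,0,0,0],[0,0,0,0],[0,0,0,0],[0,0,0,0],[0,0,0,0]], "hand": 1}}

```text
t: 12.8
tcp_pos: [422.7, -178.4, 25.6]
tcp_rot: [[0.997, -0.074, -0.0], [-0.074, -0.997, 0.0], [-0.0, -0.0, -1.0]]
ft_force: [0.7, -0.1, -0.3]
width: 17.8
finger_force: 0.0
```

{"api": "step_arm", "payload": {"deltas": [[0,0,0,0],[0,0,0,0]]}}

```text
t: 13.0
tcp_pos: [422.7, -178.4, 25.6]
tcp_rot: [[0.997, -0.074, -0.0], [-0.074, -0.997, 0.0], [-0.0, -0.0, -1.0]]
ft_force: [-0.3, -0.2, 0.3]
width: 14.9
finger_force: 30.0
```

{"api": "step_arm", "payload": {"deltas": [[0,0,0.02,0],[0,0,0.055,4],[0,0,0.085,12],[0.005,0.004,0.0915,20],[0.01,0.009,0.0915,28],[0.015,0.014,0.0915,36],[0.02,0.019,0.0915,44],[0.026,0.024,0.0915,52],[0.032,0.029,0.0915,60],[0.037,0.033,0.0915,68]]}}

```text
t: 14.0
tcp_pos: [459.9, -145.1, 117.1]
tcp_rot: [[0.437, 0.9, -0.0], [0.9, -0.437, 0.0], [-0.0, -0.0, -1.0]]
ft_force: [-0.3, -0.5, 0.1]
width: 15.0
finger_force: 30.0
```

{"api": "step_arm", "payload": {"deltas": [[0,0,0,6],[0,0,0,10.1],[0,0,0,10.1],[0,0,0,10.1],[0,0,0,10.1]]}}

```text
t: 14.5
tcp_pos: [459.7, -145.4, 117.1]
tcp_rot: [[0.28, 0.96, -0.0], [0.96, -0.28, 0.0], [0.0, -0.0, -1.0]]
ft_force: [-0.8, 0.4, 0.5]
width: 15.0
finger_force: 30.0
```

Run:
```python
from h import *
c=snap("wrist","w5"); o=arm.get_obs(); print(o["t"],o["tcp_pos"],o["tcp_rot"][:,0],o["width"])
u,v=proj(c,[481,-75,97]).astype(int)-[80,60]; u=max(u,0);v=max(v,0); print(u,v, proj(c,[492,-34,97]))
f=cv2.resize(c["frame"][v:v+150,u:u+160],None,fx=4,fy=4,interpolation=cv2.INTER_CUBIC).astype(float)
cv2.imwrite("pics/w5d.png",((f/255)**1.6*255).astype('uint8')[...,::-1])
```

```text
14.55 [ 459.68685926 -145.4137711   117.12445807] [2.79376265e-01 9.60181703e-01 9.70008430e-06] 14.849753061839683
175 58 [254.   28.3]
```

View pics/w5d.png

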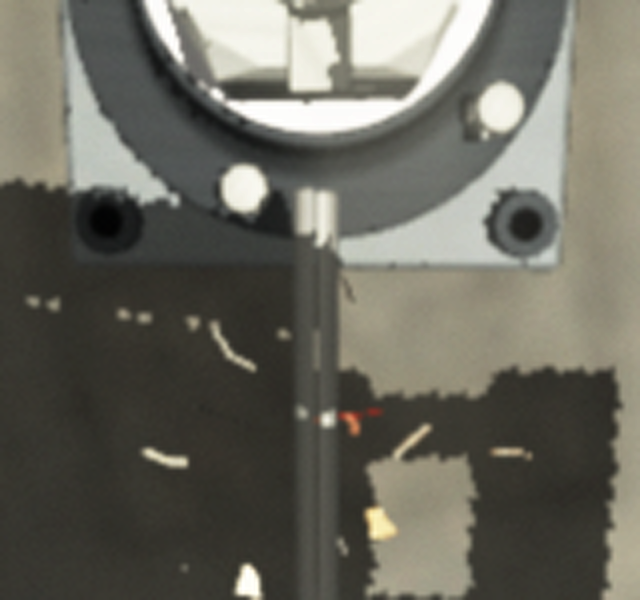

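The held pin points at the nut's slot: its axis is at crop x≈317, and the slot wall edges are at about 288–350. I'll measure that against the axle's end slot.

Run:
```python
import cv2
f=cv2.imread("pics/w5.png")[0:115,195:315]
f=cv2.resize(f,None,fx=5,fy=5,interpolation=cv2.INTER_CUBIC).astype(float)
cv2.imwrite("pics/w5e.png",((f/255)**1.8*255).astype('uint8'))
```

```text
(no output)
```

View pics/w5e.png

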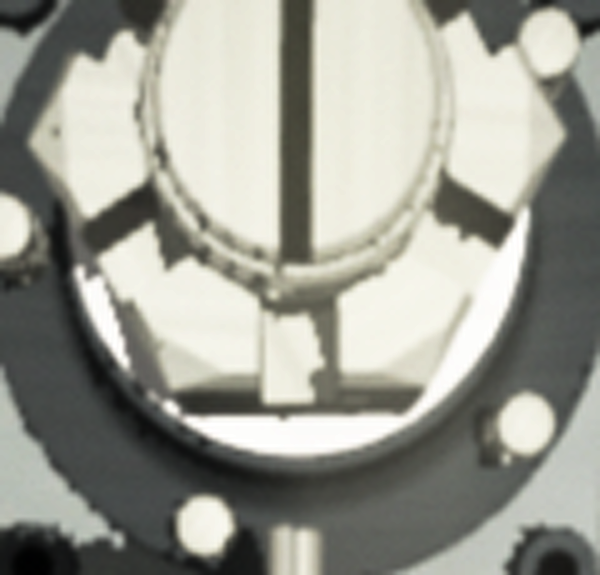

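The axle's end slot is at crop x≈296, the nut slot's edges are at 260 and 337, and the pin's tip spans 271–320.

Run:
```python
from h import *
c=dict(np.load("w5.npz")); R=arm.get_obs()["tcp_rot"]; T=arm.get_obs()["tcp_pos"]
def q(x,y,z,s=5,u0=195,v0=0):
    return (R.T@(onz(c,u0+(x+.5)/s-.5,v0+(y+.5)/s-.5,z)-T)).round(2)
print("axle slot",q(296.5,10,108),q(296,250,108),"nut",q(298,330,97), "edges",q(260,330,97),q(337,330,97),"nut corners",(q(30,140,91)+q(566,135,91))/2)
print("pin tip",q(295.5,530,94.5),q(295.5,565,94.5),"edges",q(271,560,94.5),q(320,560,94.5))
print("pin back",q(316,300,94.5,4,175,58),q(316.5,560,94.5,4,175,58))
```

```text
axle slot [124.01  -0.14   9.13] [104.42  -0.17   9.13] nut [9.916e+01 1.000e-02 2.013e+01] edges [99.09 -3.82 20.13] [99.17  3.97 20.13] nut corners [1.18025e+02 4.00000e-02 2.61300e+01]
pin tip [79.81 -0.29 22.63] [76.26 -0.31 22.63] edges [76.77 -2.85 22.63] [76.83  2.34 22.63]
pin back [65.82 -0.39 22.63] [29.18 -0.35 22.62]
```

{"api": "step_arm", "payload": {"deltas": [[0.0015,0.0048,0,0],[0.0032,0.0106,0,0],[0.0049,0.0163,0,0],[0.0062,0.0207,0,0],[0.0063,0.0211,0,0],[0.0063,0.0211,0,0]]}}

```text
t: 15.15
tcp_pos: [466.0, -124.1, 117.1]
tcp_rot: [[0.278, 0.961, -0.0], [0.961, -0.278, -0.0], [-0.0, -0.0, -1.0]]
ft_force: [-0.2, 1.4, -0.5]
width: 14.9
finger_force: 30.0
```

{"api": "step_arm", "payload": {"deltas": [[0.0002,0.0005,0,0],[0.0003,0.001,0,0],[0.0004,0.0014,0,0]]}}

```text
t: 15.45
tcp_pos: [466.4, -123.0, 117.1]
tcp_rot: [[0.278, 0.961, -0.0], [0.961, -0.278, 0.0], [-0.0, -0.0, -1.0]]
ft_force: [1.0, -1.0, -0.1]
width: 14.5
finger_force: 30.0
```

{"api": "step_arm", "payload": {"deltas": [[0.0002,0.0005,0,0],[0.0003,0.001,0,0],[0.0005,0.0017,0,0]]}}

```text
t: 15.75
tcp_pos: [466.9, -121.2, 117.2]
tcp_rot: [[0.278, 0.961, 0.0], [0.961, -0.278, 0.0], [0.0, 0.0, -1.0]]
ft_force: [0.5, -0.1, -0.8]
width: 14.7
finger_force: 30.0
```

{"api": "step_arm", "payload": {"deltas": [[0.0002,0.0005,0,0],[0.0003,0.001,0,0],[0.0004,0.0014,0,0]]}}

```text
t: 16.05
tcp_pos: [467.3, -119.8, 117.1]
tcp_rot: [[0.278, 0.961, -0.0], [0.961, -0.278, 0.0], [0.0, -0.0, -1.0]]
ft_force: [-0.6, -0.1, 0.2]
width: 14.9
finger_force: 30.0
```

{"api": "step_arm", "payload": {"deltas": [[0.0002,0.0006,0,0],[0.0004,0.0013,0,0],[0.0006,0.0019,0,0]]}}

```text
t: 16.35
tcp_pos: [467.9, -117.8, 117.1]
tcp_rot: [[0.278, 0.961, 0.0], [0.961, -0.278, -0.0], [-0.0, 0.0, -1.0]]
ft_force: [0.6, -0.0, -0.2]
width: 14.9
finger_force: 30.0
```

{"api": "step_arm", "payload": {"deltas": [[0.0003,0.001,0,0],[0.0006,0.0019,0,0],[0.0008,0.0029,0,0]]}}

```text
t: 16.65
tcp_pos: [468.8, -114.9, 117.2]
tcp_rot: [[0.278, 0.961, 0.0], [0.961, -0.278, -0.0], [-0.0, 0.0, -1.0]]
ft_force: [0.1, 0.1, -0.8]
width: 15.0
finger_force: 30.0
```

{"api": "step_arm", "payload": {"deltas": [[0.0004,0.0014,0,0],[0.0008,0.0029,0,0],[0.0013,0.0043,0,0],[0.0017,0.0058,0,0],[0.0021,0.0072,0,0],[0.0025,0.0086,0,0]]}}

```text
t: 17.25
tcp_pos: [471.2, -106.3, 117.1]
tcp_rot: [[0.278, 0.961, -0.0], [0.961, -0.278, 0.0], [0.0, -0.0, -1.0]]
ft_force: [0.2, 0.1, -0.2]
width: 14.9
finger_force: 30.0
```

{"api": "step_arm", "payload": {"deltas": [[0.0005,0.0019,0,0],[0.0011,0.0038,0,0],[0.0017,0.0058,0,0],[0.0022,0.0077,0,0],[0.0028,0.0096,0,0],[0.0033,0.0115,0,0]]}}

```text
t: 17.85
tcp_pos: [474.6, -94.7, 117.1]
tcp_rot: [[0.278, 0.961, -0.0], [0.961, -0.278, -0.0], [-0.0, -0.0, -1.0]]
ft_force: [0.1, 0.1, -0.4]
width: 14.7
finger_force: 30.0
```

Travelled 53 of about 81 mm with no resistance.

{"api": "step_arm", "payload": {"deltas": [[0.0006,0.0021,0,0],[0.0012,0.0042,0,0],[0.0018,0.0064,0,0],[0.0025,0.0086,0,0],[0.0031,0.0107,0,0],[0.0037,0.0128,0,0],[0.0043,0.0149,0,0],[0.005,0.017,0,0],[0.0055,0.019,0,0],[0.0058,0.02,0,0]]}}

```text
t: 18.85
tcp_pos: [480.3, -74.7, 117.1]
tcp_rot: [[0.278, 0.961, -0.0], [0.961, -0.278, -0.0], [-0.0, -0.0, -1.0]]
ft_force: [-0.3, 0.7, 0.8]
width: 14.7
finger_force: 30.0
```

{"api": "step_arm", "payload": {"deltas": [[0.0003,0.001,0,0],[0.0006,0.002,0,0],[0.0007,0.0025,0,0]]}}

```text
t: 19.15
tcp_pos: [481.0, -72.4, 117.1]
tcp_rot: [[0.278, 0.961, 0.0], [0.961, -0.278, -0.0], [-0.0, 0.0, -1.0]]
ft_force: [-0.7, 0.9, 0.1]
width: 14.8
finger_force: 30.0
```

{"api": "step_arm", "payload": {"deltas": [[0.0002,0.0008,0,0],[0.0005,0.0015,0,0],[0.0006,0.002,0,0]]}}

```text
t: 19.45
tcp_pos: [481.6, -70.3, 117.1]
tcp_rot: [[0.278, 0.961, -0.0], [0.961, -0.278, 0.0], [-0.0, -0.0, -1.0]]
ft_force: [0.6, 0.4, -1.4]
width: 14.6
finger_force: 30.0
```

{"api": "step_arm", "payload": {"deltas": [[0.0002,0.0005,0,0],[0.0003,0.001,0,0],[0.0003,0.001,0,0]]}}

```text
t: 19.75
tcp_pos: [481.9, -69.4, 117.1]
tcp_rot: [[0.278, 0.961, -0.0], [0.961, -0.278, -0.0], [-0.0, -0.0, -1.0]]
ft_force: [0.4, 0.3, 0.4]
width: 15.0
finger_force: 30.0
```

{"api": "step_arm", "payload": {"deltas": [[0.0002,0.0005,0,0],[0.0003,0.001,0,0],[0.0003,0.001,0,0]]}}

```text
t: 20.05
tcp_pos: [482.2, -68.4, 117.1]
tcp_rot: [[0.278, 0.961, 0.0], [0.961, -0.278, -0.0], [-0.0, 0.0, -1.0]]
ft_force: [0.6, -0.2, -0.1]
width: 15.1
finger_force: 30.0
```

{"api": "step_arm", "payload": {"deltas": [[0.0002,0.0005,0,0],[0.0003,0.001,0,0],[0.0003,0.001,0,0]]}}

```text
t: 20.35
tcp_pos: [482.5, -67.6, 117.2]
tcp_rot: [[0.278, 0.961, -0.0], [0.961, -0.278, -0.0], [-0.0, 0.0, -1.0]]
ft_force: [-0.6, -4.5, 0.0]
width: 15.0
finger_force: 30.0
```

Contact. One slight further press, then I'll look.

{"api": "step_arm", "payload": {"deltas": [[0.0001,0.0005,0,0],[0.0001,0.0005,0,0]]}}

```text
t: 20.55
tcp_pos: [482.6, -67.3, 117.2]
tcp_rot: [[0.278, 0.961, -0.0], [0.961, -0.278, -0.001], [-0.001, 0.0, -1.0]]
ft_force: [-1.3, -6.4, -0.5]
width: 14.8
finger_force: 30.0
```

Run:
```python
from h import *
o=arm.get_obs(); print(o["ft_force"],o["tcp_pos"])
a=snap("wrist","w6"); b=snap("scene","s6")
u,v=proj(b,[490,-50,95]).astype(int); print(u,v)
f1=cv2.resize(a["frame"][50:290,155:355],(400,480),interpolation=cv2.INTER_CUBIC)
f2=cv2.resize(b["frame"][v-48:v+48,u-40:u+40],(400,480),interpolation=cv2.INTER_CUBIC)
cv2.imwrite("pics/c6.png",np.hstack([f1,f2])[...,::-1])
```

```text
[-1.26435637 -6.35578013 -0.47615371] [482.58684284 -67.32732416 117.18119893]
247 190
```

View pics/c6.png

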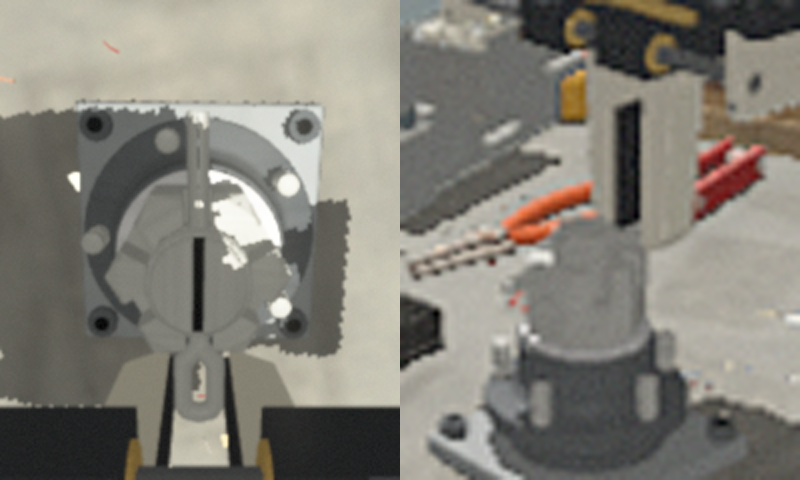

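The left half shows the pin right through the nut with its tip at crop (198,108) and its eye against the nut at (198,350). The right half shows the finger beside the nut and nothing disturbed. I'll check the tip's overhang, which should be 43 mm from the axis.

Run:
```python
from h import *
c=dict(np.load("w6.npz")); R=arm.get_obs()["tcp_rot"]; T=arm.get_obs()["tcp_pos"]
q=lambda x,y,z: (R.T@(onz(c,155+x/2-.25,50+y/2-.25,z)-T)).round(1)
A,B=q(198,238,108),q(198,331,108); print("end slot",A,B,"axis",(A+B)/2)
print("tip",q(198,110,94.5),"shoulder?",q(198,345,94.5),"eye end",q(198,420,94.5))
```

```text
end slot [48.5 -0.2  9.1] [23.2 -0.3  9.1] axis [35.85 -0.25  9.1 ]
tip [80.3 -0.3 22.6] shoulder? [14.1 -0.3 22.7] eye end [-10.2  -0.3  22.7]
```

{"api": "step_arm", "payload": {"deltas": [[0,0,0,0],[0,0,0,0],[0,0,0,0],[0,0,0,0],[0,0,0,0]], "hand": -1}}

```text
t: 21.15
tcp_pos: [482.6, -66.8, 117.1]
tcp_rot: [[0.278, 0.961, 0.0], [0.961, -0.278, 0.0], [0.0, -0.0, -1.0]]
ft_force: [-0.0, -0.4, -0.1]
width: 50.2
finger_force: 0.0
```

{"api": "step_arm", "payload": {"deltas": [[0,0,0.01,0],[0,0,0.03,0],[0,0,0.06,0],[0,0,0.09,0],[0,0,0.1,0],[-0.01,-0.03,0.1,0],[-0.01,-0.04,0.1,0],[-0.01,-0.04,0.1,0]]}}

```text
t: 21.95
tcp_pos: [472.5, -107.7, 216.8]
tcp_rot: [[0.28, 0.96, -0.0], [0.96, -0.28, 0.0], [0.0, -0.0, -1.0]]
ft_force: [0.5, 1.2, -0.1]
width: 93.2
finger_force: 0.0
```

Run:
```python
from h import *
o=arm.get_obs(); R=o["tcp_rot"];T=o["tcp_pos"]; print(T,o["t"],o["ft_force"])
c=snap("wrist","w7")
f=cv2.resize(c["frame"][90:290,155:355],(600,600),interpolation=cv2.INTER_CUBIC); cv2.imwrite("pics/w7c.png",f[...,::-1])
```

```text
[ 472.46934795 -107.66782317  216.83599208] 21.95 [ 0.53333171  1.18314823 -0.14963431]
```

View pics/w7c.png

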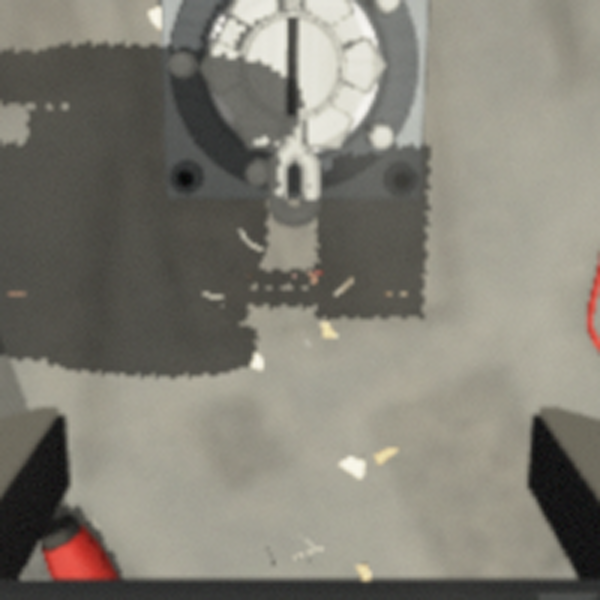

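The picture shows the pin seated, with its eye at (293,185) against the nut, and the gripper clear. Handing in.

```bash
python3 -c "
from station import arm
print(arm.close_job())"
```

```text
the job is handed in; nothing more can be done
None
```

The nut is turned about 45° clockwise to the next slot, the larger split pin is through slot and cross hole with its eye against the nut (about 6 N contact), and the job was handed in at about 22 s.

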